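# Open the cash box's combination padlock and hold it up

## Robot

A 6-joint arm with a two-finger parallel gripper is mounted at the origin on a cart in front of the work surface, level with it; the furniture and walls round the work are solid. World frame = base frame: x ahead of the robot, y to its left, z up, the work surface at z = 0. Lengths are in m, angles in degrees, forces in N, time in s.
With the tool pointing down it reaches from about 0.35 to 0.875 m from the base axis. Payload 4.2 kg.
Tool frame: the origin (TCP) lies on the centre line of the jaws, within the pads' length; the fingertips stand 11 mm ahead of it and the grasp point (between the pads) lies 8 mm behind it; y points along the fingers, z is the direction in which the jaws open and shut, and the axes are right-handed (so a half turn about y gives the same grasp; the last joint's range is limited). The gripper opens to 87 mm and grips with 3 to 60 N. Pads are 19 mm wide; open, the fingers measure 117 mm over their backs; the gripper's body (75 mm by 190 mm) begins 51 mm behind the grasp point.
Start: joints at [14.817, 22.042, 0.453, 0, -68.411, -14.817], TCP at [0.625, 0, 0.234] pointing down, gripper open.
Joint ranges: [-179.83, 179.83], [-69.29, 118.12], [-61.27, 80.66], [-181.25, 117.63], [-171.15, -9.14], [-177.46, 177.46]. Speed limits (degrees/s): [159.86, 159.86, 180, 180, 180, 180].

## Interface

Orientations are given as a 3x3 rotation matrix whose columns are the frame's x, y, z axes.
In Python, from station import r, optics gives the robot as it stands. The module is installed in compiled form; this text tells all that it offers.
- The arm moves only by the tool step_arm, never from a script. Its argument "moves" is a list that holds one entry, the list of rows, each a list of 7 numbers: the turn, a rotation vector about the tool's x, y, z in rad, then the shift along the tool's x, y, z in cm, then the opening in per cent of the stroke, from 0 (shut) to 100 (fully open). A call has exactly 5 rows; each row is the pose to reach, as a shift and turn from the pose commanded when the call began, along the tool's axes at that moment; what a row does not reach only later rows make up. A row lasts 1/12 s, in which the tool goes at most 41.7 mm and 7.16 degrees, less where a joint would pass 70% of its speed; a pose out of reach is approached as far as the arm can. A call with a gripper value outside its range is refused whole. The fingers move at their own pace and stop on an object; the grip force is fixed at half the most. Time passes only in rows, so rows that repeat a pose let the fingers close, or fill a call up. It gives the time, the measured TCP pose, the force and the opening at its end, in the units of the state.
- r.sense(): the state, without advancing time (a new reading comes with each control period).
- optics.capture(name): name is "scene" or "side" or "wrist"; returns a dict with "image" (400x640x3 uint8, red, green, blue), "fov_y" (degrees; the focal length in pixels is half the picture's height over the tangent of half this angle, whatever the lens; pixels are square), "cx", "cy" (the principal point, pixels), "cam_to_world" (4x4, takes a point from camera to world coordinates). Camera axes: x right, y down, z forward; pixel columns grow to the right and rows downward; lengths in m; the calibration is good to about 2 mm. A picture is of the moment at which its call begins. There is no depth.
- r.finish_job(): hands the job in, once; it reports no verdict.
The state is a dict: "time_s": time; "joints": joint angles; "joint_velocities": joint speeds; "effort": joint torques, N m; "tcp_pos": TCP position; "ee_rot": TCP orientation; "wrist_force": force on the tool from outside, world axes, zero at the start; "moment": the same for the moment, N m; "gripper_width": opening from 0.0 (shut) to 1.0 (fully open).
Only numpy, scipy, OpenCV 4.12 (cv2) and the standard library are available. Lean on these libraries where they do the work, as an engineer would, in place of code of your own. Each camera call takes 0.05 s, during which the arm holds its last target.

## Task

Open the dial padlock that lies on the lid of the cash box: turn its dial click by click until the nose of the grip bar, with the white line, rests in the click right opposite the white index ridge on the lock's casing, then pull the shackle straight out of the casing as far as it goes. Then lift the opened lock off the hasp hook and finish while holding it still, at least a hand's breadth (80 mm) clear above the lid, dial facing up and shackle still pulled out. Leave the cup, the jigger and the tamper where they stand.

Things in the scene. Friction and masses are not known exactly. Their poses are not given: they have to be found in the camera images.
- cash_box: heavy fixed cash box, grey with a dark steel lid, 194 (x) x 134 x 62 mm high; origin: centre of its underside; z up, front (-x) to the robot. The lock lies on the flat lid (z = 62 mm), its centre at x = +15 mm, y = 0, inside corner guides 9 mm high (1.5 to 2 mm play) that stop it turning or sliding; the middle 40 mm of the casing's long sides is free down to the lid
- hook_head (a point): top centre of the steel hasp hook on the lid: stem 12 x 12 mm at box x = -25 mm; head 42 (x) x 14 (y) mm, from box x = -61 to -19 mm, 19 to 24 mm above the lid. The shut shackle's bow is caught under the head, so the lock cannot be taken off; with the shackle fully out the lock lifts straight up past it
- lock: loose combination padlock, about 0.5 kg, flat on the lid, dial up: aluminium casing 64 (x) x 56 (y) x 24 mm; origin: centre of the casing's underside, z up, -x the way the shackle comes out, axes as the box's. The casing can be gripped over its 56 mm width (y) at its middle with the dial between the fingers; the dial's top is 45 mm above the casing's underside
- index_ridge (a point): top of the white index ridge, 8 x 4 mm, on the front of the casing's top, 26 mm in front (-x) of the lock's centre. Eleven small studs round the dial mark the other clicks, every 30 degrees
- dial_grip (a point): on the dial's axis, 38 mm above the lock's underside, 4 mm behind (+x) the lock's centre. Dial: low black disc, 40 mm across, with an upright grip bar, 12 mm wide, about 38 mm long, 28 to 45 mm above the lock's underside. The point turns with it: its -x axis points along the bar to the nose, the pointed end with a white line on top
- lock_dial (a joint): dial angle in rad: 0 = nose at the index ridge (open), growing anticlockwise seen from above; starts two, three or four clicks away (about 1.05, 1.57 or 2.09), so turn it clockwise. Rests in spring clicks every 0.524 rad (30 degrees), each a peak of about 0.1 Nm. Only in the click at 0 is the shackle free
- lock_shackle (a joint): how far the shackle is pulled out in m: 0 shut, 0.022 fully out (end stop). When the dial is right it slides with about 3 N of friction and stays where it is left; otherwise it is blocked
- shackle_grip (a point): midway between the two legs of the U-shaped steel shackle, 12 mm above the lid, 56 mm in front (-x) of the lock's centre while shut; moves with the shackle. Legs: 8 mm round, along the lock's x at y = +-19 mm (46 mm over the outsides), 8 to 16 mm above the lid; the bow is 12 mm farther out. Pinch both legs from outside, from above; the hook's head then stands between the fingers
- mug_1: green and white cup, 65 x 91 x 55 mm, bystander; origin: centre of its underside
- jigger: steel double jigger, 44 mm across, 74 mm high, bystander; origin: centre of its underside
- tamper: coffee tamper, 58 mm across, 82 mm high, bystander; origin: centre of its underside

How it is judged:
By the outcome, as a careful person would: the job done as asked, in the order asked, and still so for the second after the job is handed in, while the arm keeps its last pose, push and grip.
It also fails if it takes over 66 s, if anything falls off the work surface, if the arm or the gripper's body presses on something with over 40 N, if the wrist force passes 120 N, or if a joint passes its speed limit or range.

## Working session

There is one attempt and no reset: what is moved stays moved. The work goes in short steps, Python scripts to look and compute and a tool call to move; the robot and the scene stay as the last step left them, time stands still between calls to the robot, and variables do not carry over. Pictures are saved under pics/ and viewed, and the job is handed in when it is done.

Besides the shell and the picture viewer there is one more tool, called as name([rows], argument=value, ...), one row to a line, values as JSON. step_arm: Moves the arm, as the interface text tells. Its arguments: {"type":"object","properties":{"moves":{"type":"array"}},"required":["moves"]}

```bash
mkdir -p pics
python3 - <<'E'
from station import r, optics
import cv2, numpy as np
print(r.sense())
for n in ["scene","side","wrist"]:
    c=optics.capture(n); cv2.imwrite(f"pics/{n}0.png",c["image"][:,:,::-1])
    print(n,c["fov_y"],c["cx"],c["cy"]); print(np.round(c["cam_to_world"],4).tolist())
E
```

```text
{'time_s': 0.0, 'joints': array([ 1.48170775e+01,  2.20904066e+01,  3.79087899e-01, -2.92071593e-02,
       -6.84105757e+01, -1.48174253e+01]), 'joint_velocities': array([ 0.10071765,  0.01684328, -0.07771661,  0.07268254,  0.00291607,
       -0.09184126]), 'effort': array([ 5.69075401e-04, -3.90661991e+01,  1.87403029e+01,  4.22001421e+00,
        1.09914420e-02, -1.81494070e-04]), 'tcp_pos': array([6.24417123e-01, 2.55550982e-05, 2.32458022e-01]), 'ee_rot': array([[ 1.94049396e-04, -2.17788607e-03, -9.99997610e-01],
       [ 9.99999977e-01, -8.58144128e-05,  1.94236750e-04],
       [-8.62372332e-05, -9.99997625e-01,  2.17786937e-03]]), 'wrist_force': array([ 0.1449674 , -0.78487919,  0.72549676]), 'moment': array([-0.01051554,  0.01709373,  0.00516158]), 'gripper_width': 1.001225302870629}
scene 52.94793075731944 315.5261688248059 201.75717080565298
[[0.9063, -0.202, 0.3712, 0.1497], [-0.4225, -0.4122, 0.8073, -0.8459], [-0.01, -0.8884, -0.4589, 0.5224], [0.0, 0.0, 0.0, 1.0]]
side 43.50972670470377 312.6532781981651 202.44801700863803
[[0.9785, -0.0902, 0.1853, 0.2925], [-0.2061, -0.4161, 0.8856, -1.0315], [-0.0028, -0.9048, -0.4258, 0.5476], [0.0, 0.0, 0.0, 1.0]]
wrist 66.860650791314 322.86056548809853 201.1755879086088
[[-1.0, 0.0007, -0.0025, 0.6255], [-0.0, 0.9576, 0.2881, -0.0784], [0.0026, 0.2881, -0.9576, 0.3847], [0.0, 0.0, 0.0, 1.0]]
```

View pics/scene0.png

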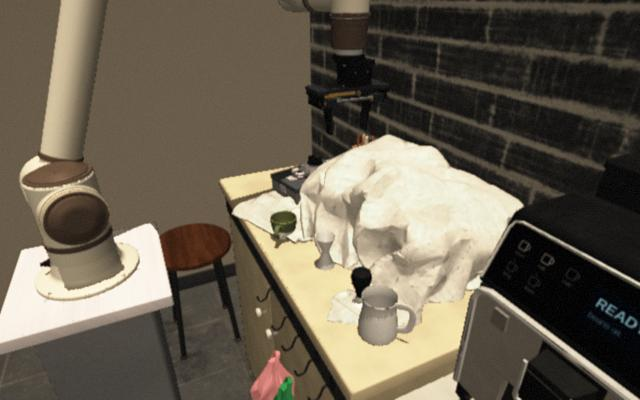

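View pics/side0.png

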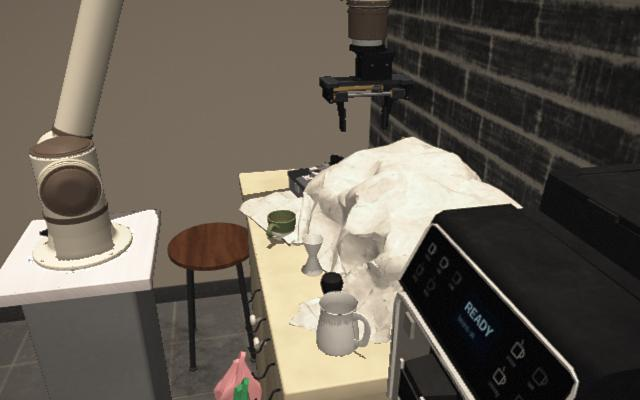

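View pics/wrist0.png

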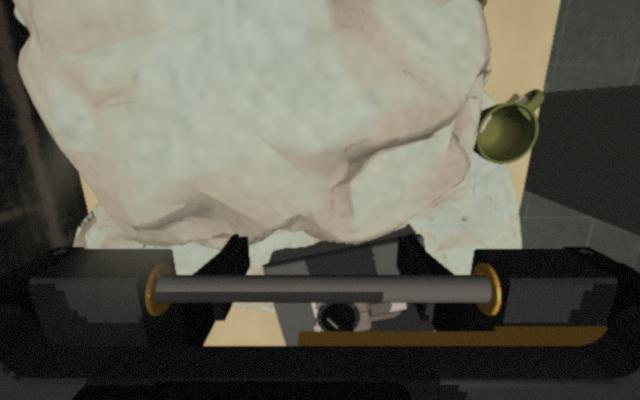

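step_arm([
  [[0,0,0,2,-1.2,0.4,100],[0,0,0,4,-2.4,0.8,100],[0,0,0,7,-4,1.2,100],[0,0,0,9.5,-5.5,1.6,100],[0,0,0,10,-6,1.8,100]],
])

```text
time_s: 0.57
tcp_pos: [0.6074, 0.1031, 0.2957]
ee_rot: [[-0.003, 0.004, -1.0], [1.0, 0.001, -0.003], [0.001, -1.0, -0.004]]
wrist_force: [-0.0, -0.9, 0.6]
gripper_width: 0.997
```

Run:
```python
from station import r, optics
import cv2, numpy as np
s=r.sense();print(s['tcp_pos'],s['time_s'])
for n in ["wrist"]:
    c=optics.capture(n); cv2.imwrite(f"pics/{n}1.png",c["image"][:,:,::-1])
    cv2.imwrite(f"pics/{n}1z.png",cv2.resize(c["image"][60:300,180:460,::-1],None,fx=2.5,fy=2.5,interpolation=cv2.INTER_CUBIC))
    np.savez("w1.npz",**c)
    print(n,c["fov_y"],c["cx"],c["cy"]); print(np.round(c["cam_to_world"],4).tolist())
```

```text
[0.60744169 0.10314198 0.29574507] 0.5667
wrist 66.860650791314 322.86056548809853 201.1755879086088
[[-1.0, -0.0042, 0.0019, 0.6079], [-0.0035, 0.9571, 0.2896, 0.0245], [-0.003, 0.2896, -0.9571, 0.4478], [0.0, 0.0, 0.0, 1.0]]
```

View pics/wrist1z.png

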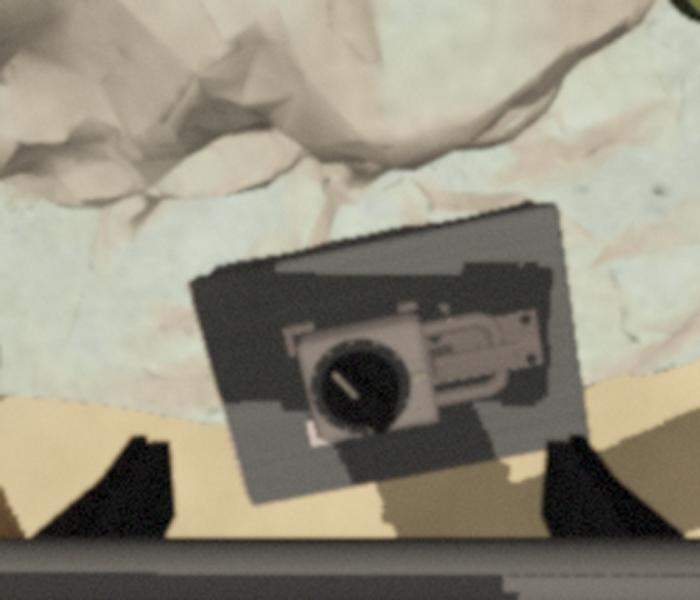

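View pics/wrist1.png

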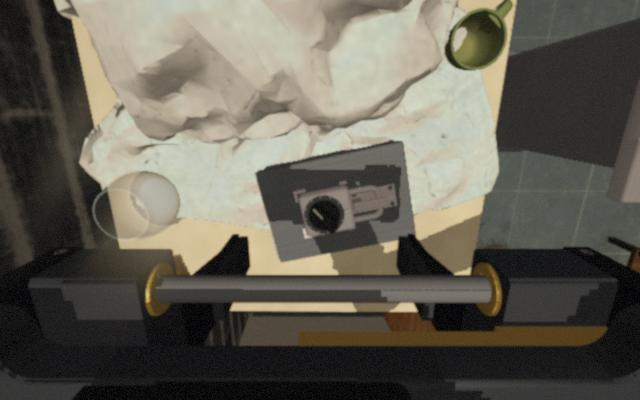

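Run:
```python
import cv2, numpy as np
im=np.load("w1.npz")["image"]
cv2.imwrite("pics/w1zz.png",cv2.resize(im[135:265,250:420,::-1],None,fx=4.6,fy=4.6,interpolation=cv2.INTER_CUBIC))
```

```text
(no output)
```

View pics/w1zz.png

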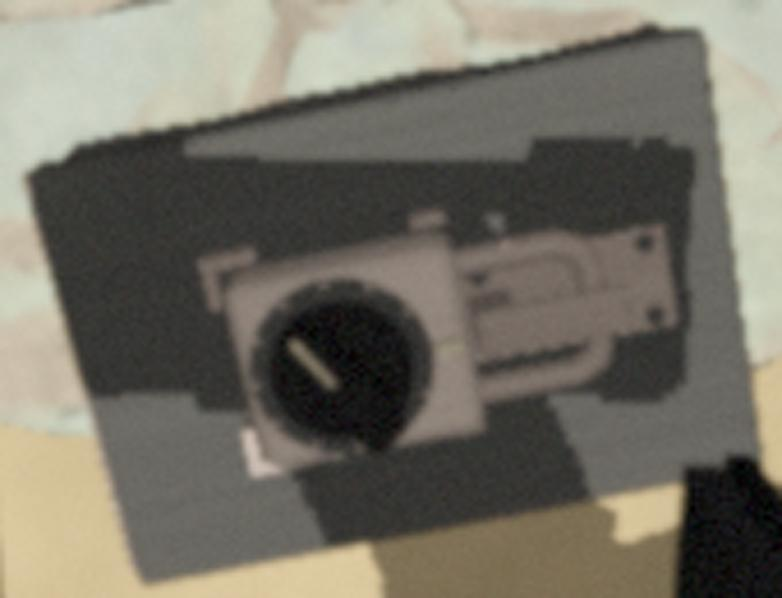

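```bash
cat > h.py <<'E'
import numpy as np, cv2
from scipy.optimize import least_squares
def proj(c,P):
    P=np.atleast_2d(P);M=np.linalg.inv(c["cam_to_world"]);q=P@M[:3,:3].T+M[:3,3]
    f=200/np.tan(np.radians(float(c["fov_y"])/2))
    return np.c_[q[:,0]/q[:,2]*f+c["cx"],q[:,1]/q[:,2]*f+c["cy"]]
def box2w(p,P):
    x,y,a=p[:3];P=np.atleast_2d(P).astype(float);R=np.array([[np.cos(a),-np.sin(a),0],[np.sin(a),np.cos(a),0],[0,0,1]])
    return P@R.T+[x,y,0]
def fit(obs):  # list of (c, boxpts, pix)
    fun=lambda p: np.concatenate([(proj(c,box2w(p,B))-U).ravel() for c,B,U in obs])
    s=least_squares(fun,[.6,.14,.2],loss='soft_l1');return s.x,fun(s.x)
E
python3 - <<'E'
from h import *
c=dict(np.load("w1.npz"))
B=np.array([[97,-67,62],[-97,-67,62],[97,67,62],[15+32,-28,86],[15-32,-28,86],[15-32,28,86],[15+32,28,86]])/1000.
Z=np.array([[33,178],[703,33],[147,582],[228,275],[447,235],[485,430],[270,468]])
U=Z/4.6+[250,135]-.4
for sel in (slice(0,3),slice(3,7),slice(0,7)):
    p,e=fit([(c,B[sel],U[sel])]);print(p,np.degrees(p[2]),np.round(e,1))
print("lock centre",box2w(p,[[.015,0,.062],[.019,0,.1],[-.04,0,.086]]))
# nose
q=proj(c,box2w(p,[[.019,0,.107]]));print(q,(q-[250,135]+.4)*4.6)
for k in range(0,5):
    a=k*np.pi/6; n=np.array([.019-.019*np.cos(a),-.019*np.sin(a),.107]); print(k,(proj(c,box2w(p,n))-[250,135]+.4)*4.6)
E
```

```text
[0.58675223 0.1484691  0.21372406] 12.245486393917405 [-1.1 -0.3  2.4 -0.4 -0.3  2.8]
[0.58813779 0.14485707 0.18985612] 10.87795453804114 [-1.2  0.7  2.1  0.1  0.9 -0.5 -1.3 -0.3]
[0.58775546 0.14550469 0.21418289] 12.271775697955094 [-2.  -2.5  1.7 -2.8 -1.   0.9 -1.3  2.2  1.8  0.4  1.6 -0.4 -0.3  0.9]
lock centre [[0.60241272 0.14869293 0.062     ]
 [0.60632132 0.14954312 0.1       ]
 [0.54866944 0.13700273 0.086     ]]
[[324.67725687 218.71685231]] [[345.3553816 386.9375206]]
0 [[417.07842154 372.59469559]]
1 [[400.24885238 340.47294974]]
2 [[368.3035739  320.62041396]]
3 [[329.97002693 318.71347443]]
4 [[295.93443249 335.30000272]]
```

step_arm([
  [[0,-0.12,0,1,2,0,100],[0,-0.24,0,2,4,0,100],[0,-0.36,0,3,6,0,100],[0,-0.48,0,4,8,0,100],[0,-0.6,0,4.7,9,0.1,100]],
])

```text
time_s: 1.03
tcp_pos: [0.6043, 0.1461, 0.1994]
ee_rot: [[-0.569, -0.006, -0.823], [0.823, -0.002, -0.569], [0.002, -1.0, 0.006]]
wrist_force: [-1.5, -0.4, 0.1]
gripper_width: 0.998
```

step_arm([
  [[0,-0.06,0,0,0,0,100],[0,-0.12,0,0,0,0,100],[0,-0.13,0,0,0,0,100],[0,-0.13,0,0,0,0,100],[0,-0.13,0,0,0,0,100]],
])

```text
time_s: 1.45
tcp_pos: [0.6059, 0.1464, 0.2032]
ee_rot: [[-0.665, -0.001, -0.747], [0.747, -0.0, -0.665], [0.0, -1.0, 0.001]]
wrist_force: [0.1, -0.1, 0.1]
gripper_width: 1.0
```

Run:
```python
from station import r, optics
from h import *
s=r.sense();print(s['tcp_pos'],s['time_s'],s['joints'],np.round(s['ee_rot'],3).tolist())
c=optics.capture("wrist"); cv2.imwrite(f"pics/wrist2.png",c["image"][:,:,::-1])
np.savez("w2.npz",**c)
p=[.5878,.1455,.2142]
q=proj(c,box2w(p,[[.019,0,.09]]))[0];print(q)
cv2.imwrite("pics/w2.png",c["image"][:,:,::-1])
x,y=int(q[0]),int(q[1]);
im=c["image"][max(0,y-110):y+90,max(0,x-130):x+130,::-1];print(max(0,x-130),max(0,y-110));cv2.imwrite("pics/w2z.png",cv2.resize(im,None,fx=3,fy=3,interpolation=cv2.INTER_CUBIC))
```

```text
[0.6059003  0.14635592 0.20319733] 1.45 [ 2.84309796e+01  2.31302415e+01 -2.34301302e+00 -7.54268589e-03
 -6.45632325e+01  1.32829722e+01] [[-0.665, -0.001, -0.747], [0.747, -0.0, -0.665], [0.0, -1.0, 0.001]]
[321.18472307 202.39381878]
191 92
```

View pics/w2z.png

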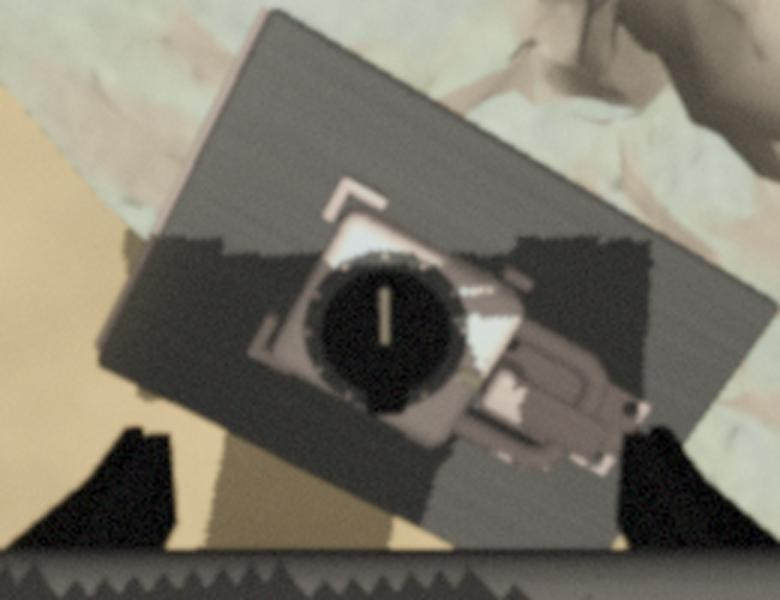

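View pics/w2.png

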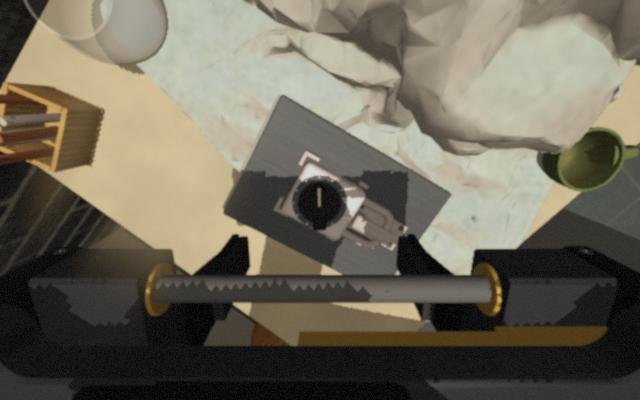

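Run:
```python
from h import *
c=dict(np.load("w2.npz"));c1=dict(np.load("w1.npz"))
B=np.array([[97,-67,62],[-97,-67,62],[97,67,62],[15+32,-28,86],[15-32,-28,86],[15-32,28,86],[15+32,28,86]])/1000.
Z1=np.array([[33,178],[703,33],[147,582],[228,275],[447,235],[485,430],[270,468]])
U1=Z1/4.6+[250,135]-.4
Z=np.array([[270,10],[777,305],[100,350],[355,212],[522,297],[430,447],[280,350]])
U=Z/3+[191,92]-.33
for sel in (slice(0,3),slice(3,7),slice(0,7)):
    p,e=fit([(c,B[sel],U[sel])]);print(p,np.degrees(p[2]),np.round(e,1)); print(box2w(p,[[.019,0,.1]]))
print(fit([(c,B,U),(c1,B,U1)])[0])
p=fit([(c,B,U)])[0]
for k in (3.8,4,4.2):
    a=k*np.pi/6; n=np.array([[.019-d*np.cos(a),-d*np.sin(a),.107] for d in (0,.0,.019)]); print(k,((proj(c,box2w(p,n))-[191,92]+.33)*3).round().tolist())
th=np.linspace(0,2*np.pi,200)
im=c["image"][:,:,::-1].copy();im=cv2.resize(im[92:292,191:451],None,fx=3,fy=3,interpolation=cv2.INTER_CUBIC)
def dr(P,col,cl=True):
    q=((proj(c,box2w(p,P))-[191,92]+.33)*3).round().astype(np.int32);cv2.polylines(im,[q],cl,col,1)
dr(np.c_[.019+.02*np.cos(th),.02*np.sin(th),0*th+.09],(0,255,0))
dr(B[[3,4,5,6]],(0,0,255)); dr(np.array([[97,-67,62],[-97,-67,62],[-97,67,62],[97,67,62]])/1000.,(255,0,0))
dr(np.array([[-61,-7,86],[-19,-7,86],[-19,7,86],[-61,7,86]])/1000.,(255,0,255))
a=4*np.pi/6;u=np.array([-np.cos(a),-np.sin(a),0]);v=np.array([-u[1],u[0],0]);o=np.array([.019,0,.107])
dr(np.array([o+.019*u+.00*v,o-.019*u+.006*v,o-.019*u-.006*v]),(0,255,255))
cv2.imwrite("pics/ov2.png",im)
```

```text
[0.58861424 0.14743082 0.21471426] 12.302220899152454 [-0.  -1.9  3.   0.4 -3.1  5.7]
[[0.60717795 0.15147912 0.1       ]]
[0.59106997 0.14583268 0.18435634] 10.562840323955758 [-1.2 -5.2  3.1  2.4  1.7  0.2 -6.5  0. ]
[[0.60974801 0.14931565 0.1       ]]
[0.59156004 0.14644985 0.19506214] 11.176237345997912 [ 0.4 -6.2  1.7 -0.  -5.2  1.  -2.6 -4.7  2.1  2.2  1.2  0.3 -7.3  0.8]
[[0.61019971 0.15013257 0.1       ]]
[0.58914781 0.14576797 0.20839976]
3.8 [[380.0, 343.0], [380.0, 343.0], [387.0, 278.0]]
4 [[380.0, 343.0], [380.0, 343.0], [380.0, 278.0]]
4.2 [[380.0, 343.0], [380.0, 343.0], [373.0, 278.0]]
```

View pics/ov2.png

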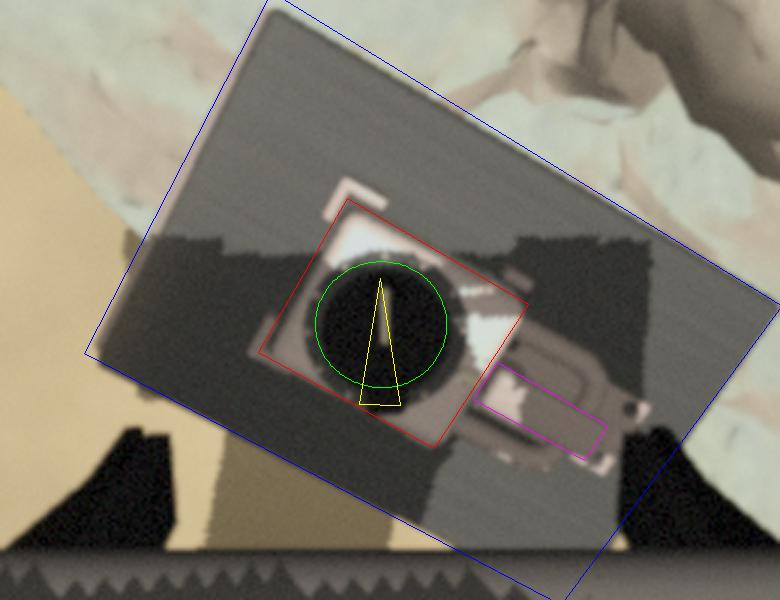

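Run:
```python
from h import *
c=dict(np.load("w2.npz"))
im=c["image"]; g=im.astype(int).sum(2)
sub=g[160:240,270:370]
m=(sub<75).astype(np.uint8)
n,l,st,ce=cv2.connectedComponentsWithStats(m);
i=1+np.argmax(st[1:,4]);print(st[i]+[270,160,0,0,0],ce[i]+[270,160])
T=np.array([.6059,.1464,.0])
for z in (.09,.107): print(proj(c,T+[0,0,z]))
# pixel white line
ys,xs=np.where(sub>200)
w=(sub>180)&(np.abs(np.arange(100)[None]-49)<5)&(np.abs(np.arange(80)[:,None]-37)<14)
ys,xs=np.where(w);print(np.c_[xs+270,ys+160].mean(0),np.polyfit(ys,xs,1),ys.min()+160,ys.max()+160)
# ray of disc centre to z=.09
def ray(u,z):
    f=200/np.tan(np.radians(float(c["fov_y"])/2));d=c["cam_to_world"][:3,:3]@[(u[0]-c["cx"])/f,(u[1]-c["cy"])/f,1];o=c["cam_to_world"][:3,3];return o+d*(z-o[2])/d[2]
for u,z in (((318.8,203),.107),((319.3,197),.107)): print(ray(u,z))
s=l==i
cv2.imwrite("pics/m2.png",cv2.resize(s.astype(np.uint8)*255,None,fx=6,fy=6,interpolation=0))
```

```text
[ 299  183   41   46 1145] [319.06637555 204.60087336]
[[323.84704416 200.26578628]]
[[323.94684616 205.9243862 ]]
[318.54054054 197.        ] [1.53404245e-16 4.85405405e+01] 188 206
[0.6109509  0.14737255 0.107     ]
[0.6141799  0.14307924 0.107     ]
```

View pics/m2.png

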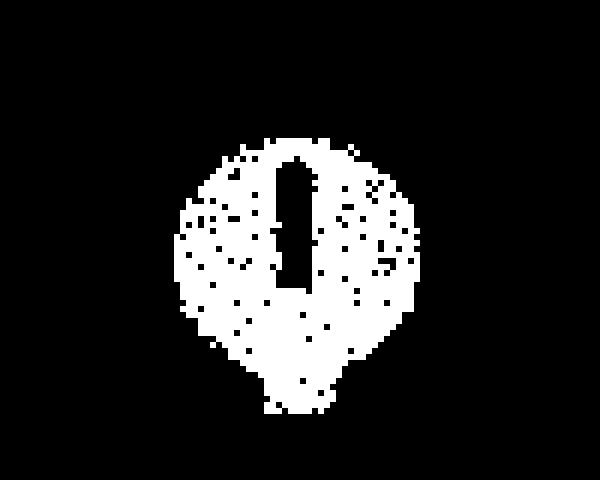

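step_arm([
  [[0,0,0,0,1.2,-0.2,60],[0,0,0,0,2.4,-0.4,45],[0,0,0,0,3.6,-0.4,40],[0,0,0,0,4.8,-0.4,40],[0,0,0,0,6,-0.4,40]],
])

```text
time_s: 1.92
tcp_pos: [0.6083, 0.1495, 0.1413]
ee_rot: [[-0.667, -0.002, -0.745], [0.745, -0.001, -0.667], [0.001, -1.0, 0.002]]
wrist_force: [-0.2, 0.2, 0.2]
gripper_width: 0.708
```

step_arm([
  [[0,0,0,0,0,0,40],[0,0,0,0,0,0,40],[0,0,0,0,0,0,40],[0,0,0,0,0,0,40],[0,0,0,0,0,0,40]],
])

```text
time_s: 2.33
tcp_pos: [0.6094, 0.1499, 0.1443]
ee_rot: [[-0.667, 0.001, -0.745], [0.745, 0.001, -0.667], [-0.0, -1.0, -0.002]]
wrist_force: [0.2, -0.7, 0.1]
gripper_width: 0.418
```

Run:
```python
from station import r, optics
from h import *
s=r.sense();print(s['tcp_pos'],s['time_s'],s['wrist_force'],s['gripper_width'])
c=optics.capture("wrist"); cv2.imwrite("pics/w3.png",c["image"][:,:,::-1]);np.savez("w3.npz",**c)
print(proj(c,s['tcp_pos']*[1,1,0]+np.array([[0,0,.09],[0,0,.107],[0,0,.133]])))
cv2.imwrite("pics/w3z.png",cv2.resize(c["image"][130:330,200:460,::-1],None,fx=3,fy=3,interpolation=cv2.INTER_CUBIC))
for n in ("scene","side"):
  c=optics.capture(n);cv2.imwrite(f"pics/{n}3.png",cv2.resize(c["image"][100:260,220:400,::-1],None,fx=3.5,fy=3.5,interpolation=cv2.INTER_CUBIC))
```

```text
[0.60936878 0.14989    0.14434   ] 2.3333 [ 0.15691696 -0.67542472  0.06646857] 0.4180811605465841
[[324.49173245 223.41849803]
 [324.61651038 232.4657468 ]
 [324.85114823 249.47858612]]
```

View pics/w3z.png

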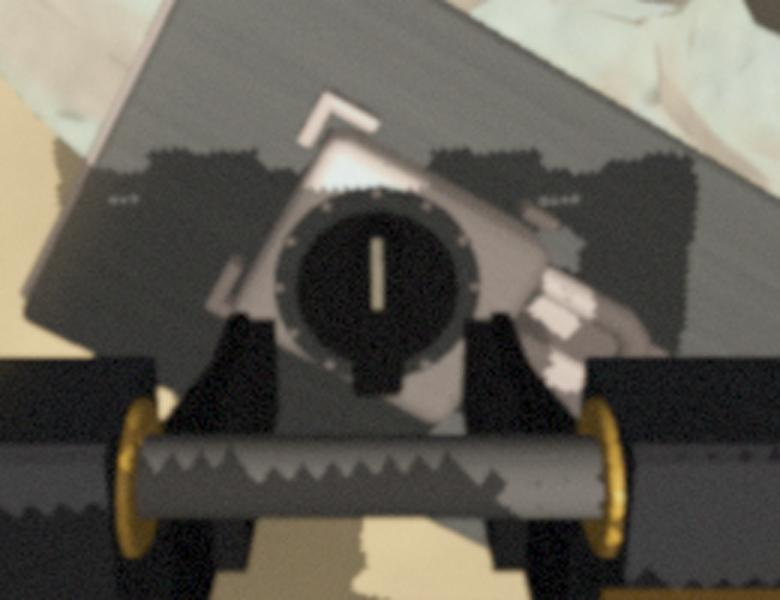

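View pics/scene3.png

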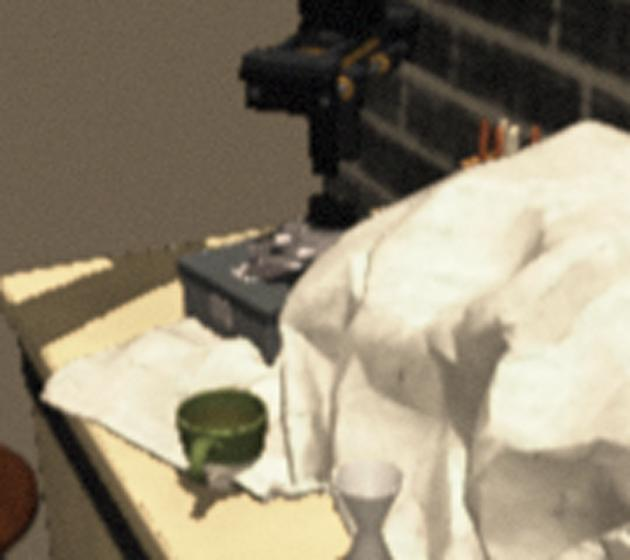

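View pics/side3.png

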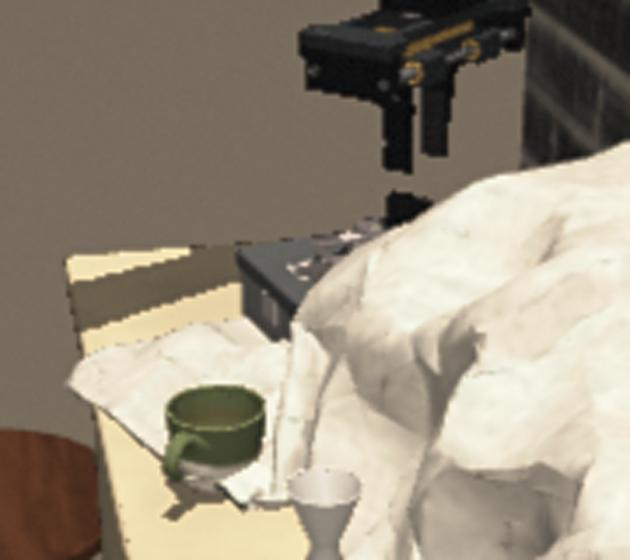

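step_arm([
  [[0,0,0,0,1,0.1,40],[0,0,0,0,2,0.1,40],[0,0,0,0,3,0.1,40],[0,0,0,0,3.7,0.1,40],[0,0,0,0,4.0,0.1,40]],
])

```text
time_s: 2.9
tcp_pos: [0.6072, 0.1485, 0.1013]
ee_rot: [[-0.667, -0.003, -0.745], [0.745, -0.002, -0.667], [0.001, -1.0, 0.004]]
wrist_force: [-3.6, 0.7, 10.5]
gripper_width: 0.397
```

step_arm([
  [[0,0,0,0,0,0,40],[0,0,0,0,0,0,30],[0,0,0,0,0,0,20],[0,0,0,0,0,0,14],[0,0,0,0,0,0,8]],
])

```text
time_s: 3.32
tcp_pos: [0.6084, 0.1491, 0.1039]
ee_rot: [[-0.667, 0.001, -0.745], [0.745, 0.0, -0.667], [-0.0, -1.0, -0.001]]
wrist_force: [0.1, 0.6, -0.8]
gripper_width: 0.18
```

step_arm([
  [[0,0,0,0,0,0,2],[0,0,0,0,0,0,2],[0,0,0,0,0,0,2],[0,0,0,0,0,0,2],[0,0,0,0,0,0,2]],
])

```text
time_s: 3.73
tcp_pos: [0.6082, 0.149, 0.1038]
ee_rot: [[-0.667, 0.0, -0.745], [0.745, -0.0, -0.667], [-0.0, -1.0, -0.0]]
wrist_force: [-1.4, -0.0, 2.4]
gripper_width: 0.136
```

Run:
```python
from station import r, optics
from h import *
s=r.sense();print(s['tcp_pos'],s['time_s'],s['wrist_force'],s['moment'],s['gripper_width'],np.round(s['ee_rot'],3).tolist())
c=optics.capture("wrist")
cv2.imwrite("pics/w4z.png",cv2.resize(c["image"][130:330,200:460,::-1],None,fx=3,fy=3,interpolation=cv2.INTER_CUBIC))
```

```text
[0.60821089 0.14895313 0.10384634] 3.7333 [-1.38383243 -0.047726    2.37007047] [-0.23950314  0.34197106  0.03654575] 0.13599298432896503 [[-0.667, 0.0, -0.745], [0.745, -0.0, -0.667], [-0.0, -1.0, -0.0]]
```

View pics/w4z.png

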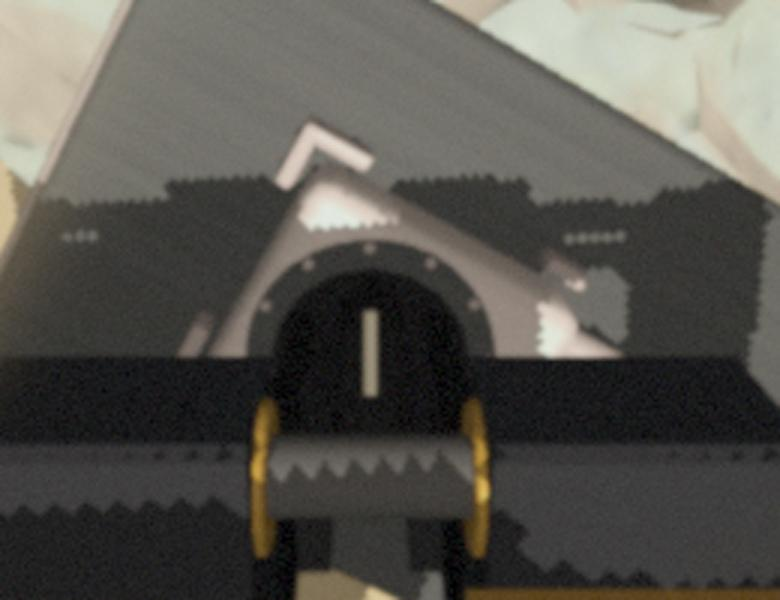

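step_arm([
  [[0,0.105,0,0,0,0,2],[0,0.21,0,0,0,0,2],[0,0.315,0,0,0,0,2],[0,0.42,0,0,0,0,2],[0,0.524,0,0,0,0,2]],
])

```text
time_s: 4.2
tcp_pos: [0.6077, 0.1484, 0.1038]
ee_rot: [[-0.199, -0.001, -0.98], [0.98, -0.001, -0.199], [-0.001, -1.0, 0.002]]
wrist_force: [-1.7, -1.4, 3.8]
gripper_width: 0.134
```

step_arm([
  [[0,0,0,0,0,0,2],[0,0,0,0,0,0,2],[0,0,0,0,0,0,2],[0,0,0,0,0,0,2],[0,0,0,0,0,0,2]],
])

```text
time_s: 4.62
tcp_pos: [0.608, 0.1488, 0.1038]
ee_rot: [[-0.205, -0.0, -0.979], [0.979, -0.0, -0.205], [-0.0, -1.0, 0.0]]
wrist_force: [-3.5, -2.3, 5.8]
gripper_width: 0.135
```

```bash
cat > look.py <<'E'
import sys
from station import r, optics
from h import *
t=sys.argv[1]
s=r.sense();print(s['tcp_pos'],s['time_s'],s['wrist_force'].round(1),s['moment'].round(3),s['gripper_width'],np.round(s['ee_rot'],3).tolist(),s['joints'].round(1))
c=optics.capture("wrist");np.savez(f"w{t}.npz",**c)
cv2.imwrite(f"pics/w{t}z.png",cv2.resize(c["image"][130:330,200:460,::-1],None,fx=3,fy=3,interpolation=cv2.INTER_CUBIC))
cv2.imwrite(f"pics/w{t}.png",c["image"][:,:,::-1])
E
python3 look.py 5
```

```text
[0.60804518 0.14876292 0.10379682] 4.6167 [-3.5 -2.3  5.8] [-0.644  0.889  0.011] 0.13531314739411968 [[-0.205, -0.0, -0.979], [0.979, -0.0, -0.205], [-0.0, -1.0, 0.0]] [ 28.5  28.7  -8.9   0.  -52.5 -16.7]
```

View pics/w5.png

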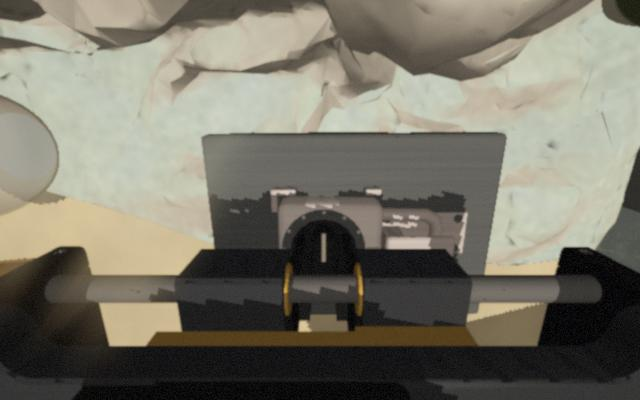

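step_arm([
  [[0,0.105,0,0,0,0,2],[0,0.21,0,0,0,0,2],[0,0.315,0,0,0,0,2],[0,0.42,0,0,0,0,2],[0,0.524,0,0,0,0,2]],
])

```text
time_s: 5.08
tcp_pos: [0.6072, 0.1485, 0.1038]
ee_rot: [[0.317, -0.002, -0.949], [0.949, -0.001, 0.317], [-0.002, -1.0, 0.002]]
wrist_force: [-4.7, -2.5, 6.7]
gripper_width: 0.137
```

step_arm([
  [[0,0,0,0,0,0,2],[0,0,0,0,0,0,2],[0,0,0,0,0,0,2],[0,0,0,0,0,0,2],[0,0,0,0,0,0,2]],
])

```text
time_s: 5.5
tcp_pos: [0.6079, 0.1489, 0.1038]
ee_rot: [[0.312, -0.001, -0.95], [0.95, -0.0, 0.312], [-0.001, -1.0, 0.001]]
wrist_force: [-2.2, -1.9, 5.7]
gripper_width: 0.136
```

step_arm([
  [[0,0.105,0,0,0,0,2],[0,0.21,0,0,0,0,2],[0,0.315,0,0,0,0,2],[0,0.42,0,0,0,0,2],[0,0.524,0,0,0,0,2]],
])

```text
time_s: 5.92
tcp_pos: [0.6068, 0.1494, 0.1038]
ee_rot: [[0.749, -0.003, -0.663], [0.663, -0.0, 0.749], [-0.002, -1.0, 0.002]]
wrist_force: [-6.4, 0.1, 8.4]
gripper_width: 0.133
```

step_arm([
  [[0,0,0,0,0,0,2],[0,0,0,0,0,0,2],[0,0,0,0,0,0,2],[0,0,0,0,0,0,2],[0,0,0,0,0,0,2]],
])

```text
time_s: 6.33
tcp_pos: [0.6073, 0.1493, 0.1038]
ee_rot: [[0.745, -0.002, -0.667], [0.667, 0.0, 0.745], [-0.001, -1.0, 0.001]]
wrist_force: [-5.9, -0.4, 7.0]
gripper_width: 0.132
```

```bash
python3 look.py 6
```

```text
[0.6073106  0.14925292 0.10379694] 6.3333 [-5.9 -0.4  7. ] [-0.038  1.44  -0.013] 0.13195631340451563 [[0.745, -0.002, -0.667], [0.667, 0.0, 0.745], [-0.001, -1.0, 0.001]] [ 28.6  28.6  -8.9  -0.1 -52.5 -76.7]
```

View pics/w6.png

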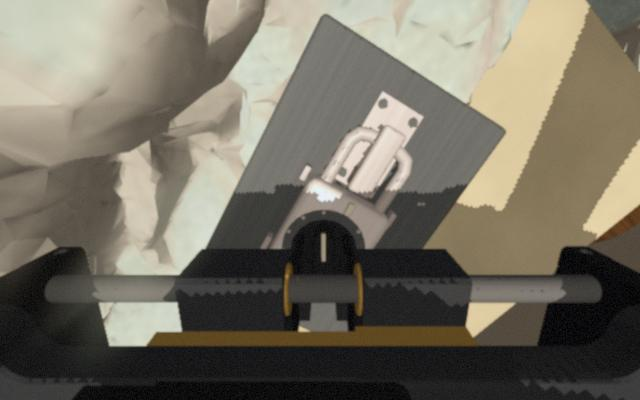

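step_arm([
  [[0,0.105,0,0,0,0,2],[0,0.21,0,0,0,0,2],[0,0.315,0,0,0,0,2],[0,0.42,0,0,0,0,2],[0,0.524,0,0,0,0,2]],
])

```text
time_s: 6.8
tcp_pos: [0.607, 0.1497, 0.1038]
ee_rot: [[0.98, -0.002, -0.199], [0.199, 0.001, 0.98], [-0.002, -1.0, 0.001]]
wrist_force: [-6.0, 1.2, 7.1]
gripper_width: 0.134
```

step_arm([
  [[0,0,0,0,0,0,2],[0,0,0,0,0,0,2],[0,0,0,0,0,0,2],[0,0,0,0,0,0,2],[0,0,0,0,0,0,2]],
])

```text
time_s: 7.22
tcp_pos: [0.6072, 0.1496, 0.1038]
ee_rot: [[0.979, -0.002, -0.204], [0.204, 0.0, 0.979], [-0.002, -1.0, 0.001]]
wrist_force: [-5.5, 1.1, 5.9]
gripper_width: 0.138
```

```bash
python3 look.py 7
```

```text
[0.60719051 0.14959646 0.10378129] 7.2167 [-5.5  1.1  5.9] [ 0.24   1.601 -0.019] 0.13752943382963856 [[0.979, -0.002, -0.204], [0.204, 0.0, 0.979], [-0.002, -1.0, 0.001]] [ 2.860e+01  2.860e+01 -8.900e+00 -1.000e-01 -5.250e+01 -1.068e+02]
```

View pics/w7.png

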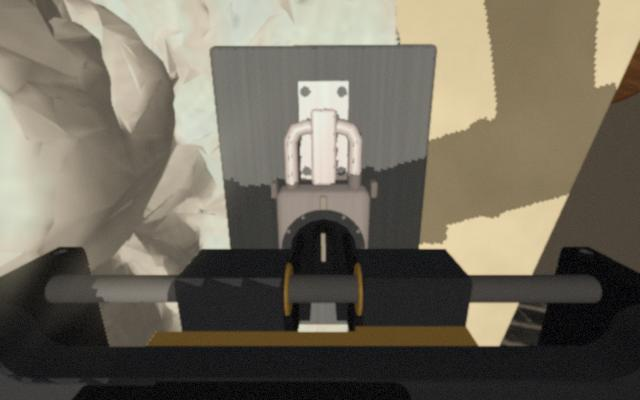

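View pics/w7z.png

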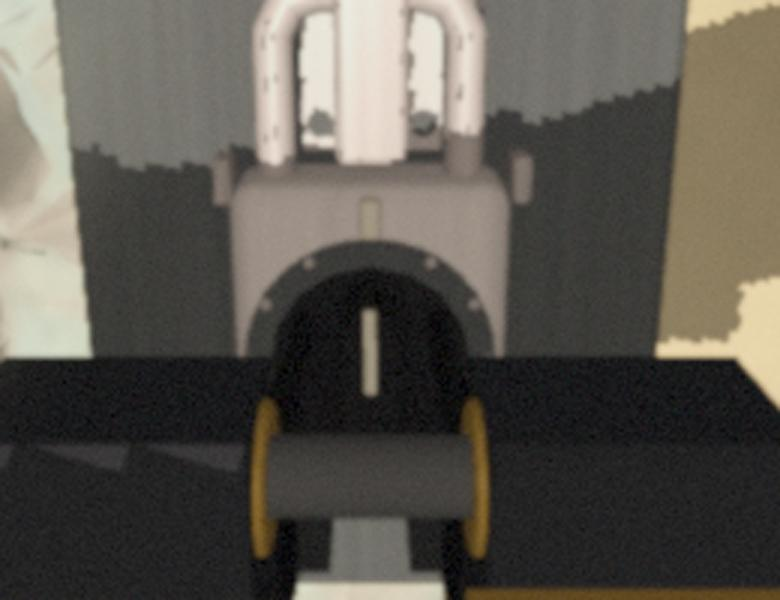

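step_arm([
  [[0,0,0,0,0,0,20],[0,0,0,0,0,0,25],[0,0,0,0,0,0,30],[0,0,0,0,0,0,35],[0,0,0,0,0,0,40]],
])

```text
time_s: 7.68
tcp_pos: [0.6084, 0.1491, 0.1031]
ee_rot: [[0.979, 0.0, -0.204], [0.204, 0.0, 0.979], [0.0, -1.0, 0.0]]
wrist_force: [-0.4, 0.5, 0.1]
gripper_width: 0.351
```

step_arm([
  [[0,0,0,0,-1,0,45],[0,0,0,0,-2.5,0,60],[0,0,0,0,-4,0,75],[0,0,0,0,-5.5,0,80],[0,0,0,0,-6,0,80]],
])

```text
time_s: 8.1
tcp_pos: [0.6097, 0.1495, 0.1669]
ee_rot: [[0.979, 0.005, -0.204], [0.204, 0.002, 0.979], [0.005, -1.0, 0.001]]
wrist_force: [0.7, 0.1, 0.1]
gripper_width: 0.669
```

step_arm([
  [[0,0,0,0,0,0,80],[0,0,0,0,0,0,80],[0,0,0,0,0,0,80],[0,0,0,0,0,0,80],[0,0,0,0,0,0,80]],
])

```text
time_s: 8.52
tcp_pos: [0.6078, 0.1488, 0.1626]
ee_rot: [[0.979, -0.002, -0.203], [0.203, -0.001, 0.979], [-0.002, -1.0, -0.0]]
wrist_force: [0.6, 0.5, -0.6]
gripper_width: 0.796
```

```bash
python3 look.py 8
```

```text
[0.60779978 0.14883854 0.16256723] 8.5167 [ 0.6  0.5 -0.6] [-0.    -0.095  0.023] 0.7957317273865622 [[0.979, -0.002, -0.203], [0.203, -0.001, 0.979], [-0.002, -1.0, -0.0]] [  28.6   25.3   -5.    -0.   -59.7 -106.8]
```

step_arm([
  [[0,0,0,-1.5,0,0,80],[0,0,0,-3,0,0,80],[0,0,0,-4.5,0,0,80],[0,0,0,-5.8,0,0,80],[0,0,0,-5.8,0,0,80]],
])

```text
time_s: 8.98
tcp_pos: [0.5492, 0.1366, 0.1633]
ee_rot: [[0.979, -0.002, -0.203], [0.203, -0.001, 0.979], [-0.002, -1.0, -0.0]]
wrist_force: [0.5, -0.8, 0.1]
gripper_width: 0.801
```

step_arm([
  [[0,0,0,0,0,0,80],[0,0,0,0,0,0,80],[0,0,0,0,0,0,80],[0,0,0,0,0,0,80],[0,0,0,0,0,0,80]],
])

```text
time_s: 9.4
tcp_pos: [0.5518, 0.1373, 0.1633]
ee_rot: [[0.979, -0.0, -0.203], [0.203, -0.0, 0.979], [-0.0, -1.0, -0.0]]
wrist_force: [-0.1, -0.3, 0.1]
gripper_width: 0.8
```

```bash
python3 look.py 9
```

```text
[0.55182206 0.13730088 0.16326265] 9.4 [-0.1 -0.3  0.1] [-0.04  -0.077  0.026] 0.8004948823599429 [[0.979, -0.0, -0.203], [0.203, -0.0, 0.979], [-0.0, -1.0, -0.0]] [  30.3   20.1  -13.4    0.   -56.6 -108.6]
```

View pics/w8.png

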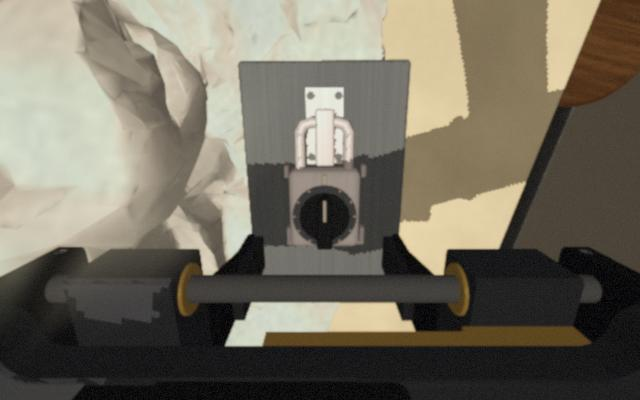

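View pics/w9.png

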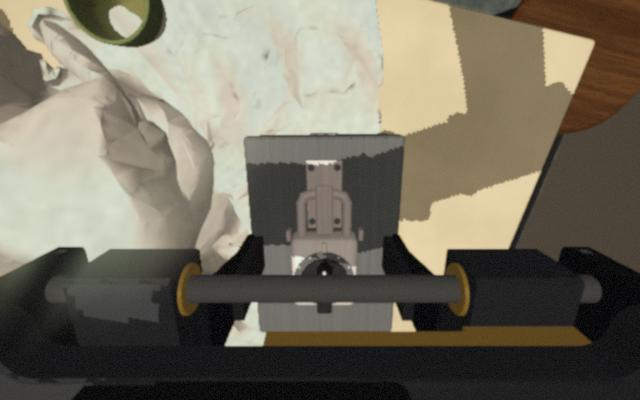

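Run:
```python
from h import *
a=dict(np.load("w8.npz"));b=dict(np.load("w9.npz"))
f=200/np.tan(np.radians(float(a["fov_y"])/2))
K=np.array([[f,0,float(a["cx"])],[0,f,float(a["cy"])],[0,0,1]])
P=[K@np.linalg.inv(c["cam_to_world"])[:3] for c in (a,b)]
ga,gb=[cv2.createCLAHE(3,(8,8)).apply(cv2.cvtColor(c["image"],cv2.COLOR_RGB2GRAY)) for c in (a,b)]
pts=cv2.goodFeaturesToTrack(ga[:245,:260],300,.01,5)
s=cv2.SIFT_create(contrastThreshold=.01)
ka,da=s.detectAndCompute(ga,None);kb,db=s.detectAndCompute(gb,None)
m=[x for x,y in cv2.BFMatcher().knnMatch(da,db,k=2) if x.distance<.85*y.distance]
pa=np.array([ka[x.queryIdx].pt for x in m]);pb=np.array([kb[x.trainIdx].pt for x in m])
X=cv2.triangulatePoints(P[0],P[1],pa.T,pb.T);X=(X[:3]/X[3]).T
e=np.abs(proj(a,X)-pa).max(1)
ok=(e<1.5)&(X[:,2]>-.02)&(X[:,2]<.3)&(pa[:,1]<250)&(pb[:,1]<250)
# box coords
T=np.array([.6080,.1490]);R=np.array([[.979,.203],[-.203,.979]])
bx=(X[:,:2]-T)@R.T+[.019,0]
for i in np.where(ok)[0][np.argsort(bx[ok][:,1])]: print(pa[i].round(),pb[i].round(),'box',(bx[i]*1000).round(),'z',round(X[i,2]*1000))
```

```text
[144.   8.] [154.  78.] box [-145. -156.] z 13
[34. 41.] [ 62. 150.] box [ -95. -151.] z 138
[44. 96.] [ 72. 199.] box [ -67. -147.] z 144
[51. 32.] [ 77. 140.] box [-100. -146.] z 132
[42. 71.] [ 70. 178.] box [ -79. -146.] z 144
[ 53. 109.] [ 78. 209.] box [ -60. -145.] z 144
[139.  36.] [151. 113.] box [-115. -142.] z 53
[79.  8.] [100. 113.] box [-115. -138.] z 119
[166.  21.] [175.  90.] box [-135. -137.] z 14
[81. 17.] [103. 121.] box [-110. -136.] z 120
[168.  15.] [177.  84.] box [-141. -136.] z 12
[168.  15.] [177.  84.] box [-141. -136.] z 12
[77. 52.] [100. 156.] box [ -90. -133.] z 133
[83. 49.] [105. 152.] box [ -92. -132.] z 130
[86. 51.] [108. 153.] box [ -92. -131.] z 128
[84. 78.] [106. 179.] box [ -77. -131.] z 135
[177.  19.] [185.  87.] box [-138. -131.] z 7
[173.  11.] [184.  80.] box [-144. -130.] z 12
[160.  40.] [173. 114.] box [-114. -128.] z 47
[94. 75.] [115. 174.] box [ -79. -128.] z 131
[110.  91.] [126. 185.] box [ -71. -126.] z 124
[100.  92.] [120. 190.] box [ -70. -124.] z 135
[158.  52.] [169. 130.] box [-102. -123.] z 64
[115.  99.] [132. 194.] box 
[... 3741 characters left out ...]
 76
[342. 128.] [341. 200.] box [-47.  15.] z 79
[346. 125.] [344. 196.] box [-49.  18.] z 76
[344.  16.] [342.  87.] box [-137.   18.] z 23
[347.  21.] [346.  91.] box [-133.   21.] z 22
[349.  13.] [347.  86.] box [-138.   22.] z 27
[352.  21.] [350.  92.] box [-133.   25.] z 25
[354.  14.] [352.  86.] box [-138.   27.] z 23
[354.  14.] [352.  86.] box [-138.   27.] z 23
[355.   5.] [353.  78.] box [-145.   28.] z 23
[355.   5.] [353.  78.] box [-145.   28.] z 23
[363. 168.] [361. 233.] box [-15.  33.] z 74
[373.  18.] [370.  87.] box [-137.   44.] z 15
[379.  57.] [375. 129.] box [-101.   46.] z 47
[626.  26.] [609.  93.] box [-133.  275.] z 6
[626.  26.] [609.  93.] box [-133.  275.] z 6
```

step_arm([
  [[0,0,0,-0.1,1.2,0,80],[0,0,0,-0.1,2.4,0,80],[0,0,0,-0.1,3.6,0,80],[0,0,0,-0.1,4.6,0,80],[0,0,0,-0.1,5.4,0,80]],
])

```text
time_s: 9.87
tcp_pos: [0.5503, 0.1369, 0.1085]
ee_rot: [[0.979, -0.001, -0.203], [0.203, -0.0, 0.979], [-0.001, -1.0, -0.0]]
wrist_force: [-0.1, 0.6, -0.1]
gripper_width: 0.801
```

step_arm([
  [[0,0,0,0,0.7,0,80],[0,0,0,0,1.4,0,80],[0,0,0,0,2.0,0,80],[0,0,0,0,2.4,0,80],[0,0,0,0,2.6,0,80]],
])

```text
time_s: 10.28
tcp_pos: [0.5503, 0.137, 0.0829]
ee_rot: [[0.979, -0.001, -0.203], [0.203, -0.0, 0.979], [-0.001, -1.0, -0.0]]
wrist_force: [-0.1, -0.3, -0.1]
gripper_width: 0.801
```

step_arm([
  [[0,0,0,0,0.3,0,80],[0,0,0,0,0.5,0,80],[0,0,0,0,0.6,0,80],[0,0,0,0,0.6,0,80],[0,0,0,0,0.6,0,80]],
])

```text
time_s: 10.7
tcp_pos: [0.5506, 0.1371, 0.0777]
ee_rot: [[0.979, 0.0, -0.203], [0.203, 0.0, 0.979], [0.0, -1.0, 0.0]]
wrist_force: [0.1, -0.3, 0.7]
gripper_width: 0.8
```

```bash
python3 look.py 10
```

```text
[0.55056357 0.13709833 0.07771548] 10.7 [ 0.1 -0.3  0.7] [-0.029 -0.086 -0.006] 0.8004914878503575 [[0.979, 0.0, -0.203], [0.203, 0.0, 0.979], [0.0, -1.0, 0.0]] [  30.3   25.6  -19.1    0.   -45.3 -108.6]
```

View pics/w10.png

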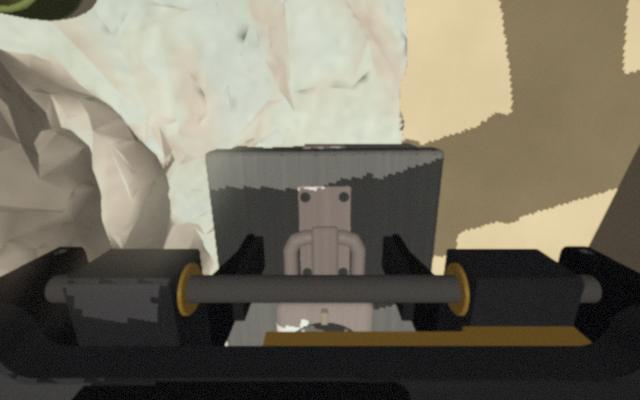

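step_arm([
  [[0,0,0,0,0,0,70],[0,0,0,0,0,0,60],[0,0,0,0,0,0,52],[0,0,0,0,0,0,45],[0,0,0,0,0,0,40]],
])

```text
time_s: 11.17
tcp_pos: [0.5504, 0.1371, 0.0776]
ee_rot: [[0.979, -0.0, -0.203], [0.203, 0.0, 0.979], [-0.0, -1.0, 0.0]]
wrist_force: [-0.1, 0.6, 0.6]
gripper_width: 0.519
```

step_arm([
  [[0,0,0,0,0,0,40],[0,0,0,0,0,0,40],[0,0,0,0,0,0,40],[0,0,0,0,0,0,40],[0,0,0,0,0,0,40]],
])

```text
time_s: 11.58
tcp_pos: [0.5504, 0.1371, 0.0776]
ee_rot: [[0.979, -0.0, -0.204], [0.204, 0.0, 0.979], [-0.0, -1.0, 0.0]]
wrist_force: [-0.4, 0.4, 0.8]
gripper_width: 0.517
```

step_arm([
  [[0,0,0,-0.2,0,0,40],[0,0,0,-0.4,0,0,40],[0,0,0,-0.6,0,0,40],[0,0,0,-0.8,0,0,40],[0,0,0,-1.0,0,0,40]],
])

```text
time_s: 12.0
tcp_pos: [0.541, 0.1351, 0.0776]
ee_rot: [[0.979, 0.001, -0.203], [0.203, 0.0, 0.979], [0.001, -1.0, 0.0]]
wrist_force: [3.1, 0.0, -0.8]
gripper_width: 0.514
```

step_arm([
  [[0,0,0,-0.2,0,0,40],[0,0,0,-0.4,0,0,40],[0,0,0,-0.6,0,0,40],[0,0,0,-0.8,0,0,40],[0,0,0,-1.0,0,0,40]],
])

```text
time_s: 12.42
tcp_pos: [0.5307, 0.1329, 0.0776]
ee_rot: [[0.979, 0.0, -0.203], [0.203, -0.0, 0.979], [0.0, -1.0, -0.0]]
wrist_force: [3.0, -0.0, -2.1]
gripper_width: 0.518
```

```bash
python3 look.py 11
```

```text
[0.53072724 0.13291121 0.07761284] 12.4167 [ 3.  -0.  -2.1] [ 1.000e-03 -1.092e+00 -2.800e-02] 0.5178158300010616 [[0.979, 0.0, -0.203], [0.203, -0.0, 0.979], [0.0, -1.0, -0.0]] [  31.    24.   -22.     0.   -44.  -109.3]
```

View pics/w11.png

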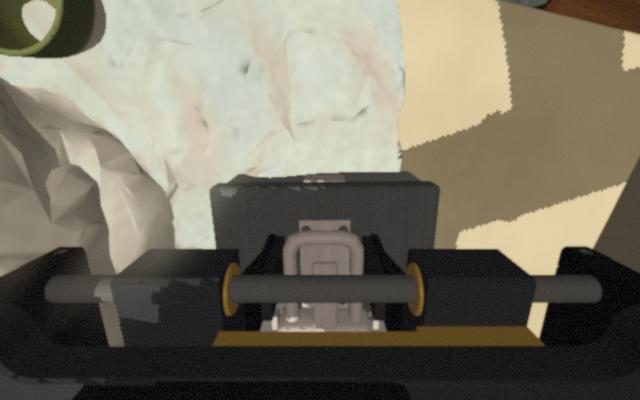

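step_arm([
  [[0,0,0,-0.1,0,0,40],[0,0,0,-0.2,0,0,40],[0,0,0,-0.25,0,0,40],[0,0,0,-0.3,0,0,40],[0,0,0,-0.3,0,0,40]],
])

```text
time_s: 12.88
tcp_pos: [0.5279, 0.1323, 0.0776]
ee_rot: [[0.979, -0.0, -0.203], [0.203, -0.0, 0.979], [-0.0, -1.0, -0.0]]
wrist_force: [3.3, 0.7, -0.5]
gripper_width: 0.518
```

step_arm([
  [[0,0,0,-0.05,0,0,40],[0,0,0,-0.1,0,0,40],[0,0,0,-0.15,0,0,40],[0,0,0,-0.2,0,0,40],[0,0,0,-0.2,0,0,40]],
])

```text
time_s: 13.3
tcp_pos: [0.5259, 0.1319, 0.0776]
ee_rot: [[0.979, -0.0, -0.203], [0.203, -0.0, 0.979], [-0.0, -1.0, -0.0]]
wrist_force: [3.2, -0.8, -0.8]
gripper_width: 0.515
```

step_arm([
  [[0,0,0,-0.05,0,0,40],[0,0,0,-0.1,0,0,40],[0,0,0,-0.15,0,0,40],[0,0,0,-0.2,0,0,40],[0,0,0,-0.2,0,0,40]],
])

```text
time_s: 13.72
tcp_pos: [0.5249, 0.1318, 0.0777]
ee_rot: [[0.979, 0.002, -0.203], [0.203, 0.001, 0.979], [0.002, -1.0, 0.0]]
wrist_force: [5.4, -2.2, -1.8]
gripper_width: 0.512
```

```bash
python3 look.py 12
```

```text
[0.52488434 0.13181201 0.07767356] 13.7167 [ 5.4 -2.2 -1.8] [-0.317 -1.738 -0.081] 0.5124167125863419 [[0.979, 0.002, -0.203], [0.203, 0.001, 0.979], [0.002, -1.0, 0.0]] [  31.3   23.5  -22.9    0.   -43.5 -109.6]
```

View pics/w12z.png

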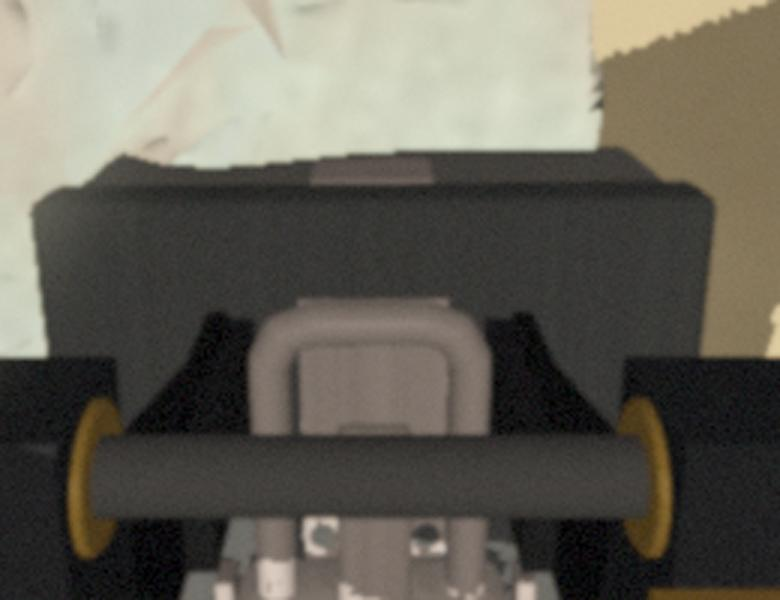

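step_arm([
  [[0,0,0,-0.05,0,0,40],[0,0,0,-0.1,0,0,40],[0,0,0,-0.1,0,0,40],[0,0,0,-0.1,0,0,40],[0,0,0,-0.1,0,0,40]],
])

```text
time_s: 14.18
tcp_pos: [0.5248, 0.1319, 0.0778]
ee_rot: [[0.979, 0.004, -0.203], [0.203, 0.001, 0.979], [0.004, -1.0, 0.001]]
wrist_force: [7.9, -0.9, -2.9]
gripper_width: 0.516
```

step_arm([
  [[0,0,0,0,0,0,55],[0,0,0,0,0,0,60],[0,0,0,0,0,0,70],[0,0,0,0,0,0,80],[0,0,0,0,0,0,80]],
])

```text
time_s: 14.6
tcp_pos: [0.5222, 0.1311, 0.0773]
ee_rot: [[0.979, -0.002, -0.203], [0.203, -0.001, 0.979], [-0.002, -1.0, -0.0]]
wrist_force: [-0.3, 0.2, 0.4]
gripper_width: 0.742
```

step_arm([
  [[0,0,0,0,-1,0,80],[0,0,0,0,-2.5,0,85],[0,0,0,0,-4.5,0,90],[0,0,0,0,-6.5,0,95],[0,0,0,0,-8.5,0,100]],
])

```text
time_s: 15.02
tcp_pos: [0.5227, 0.1312, 0.1642]
ee_rot: [[0.979, -0.0, -0.204], [0.204, -0.0, 0.979], [-0.0, -1.0, -0.0]]
wrist_force: [-0.3, 0.6, -0.2]
gripper_width: 0.952
```

step_arm([
  [[0,0,0,2,0,0,100],[0,0,0,4,0,0,100],[0,0,0,6,0,0,100],[0,0,0,7,0,0,100],[0,0,0,7.5,0,0,100]],
])

```text
time_s: 15.43
tcp_pos: [0.5976, 0.1468, 0.163]
ee_rot: [[0.979, 0.001, -0.203], [0.203, 0.0, 0.979], [0.001, -1.0, 0.0]]
wrist_force: [0.8, -0.5, 0.9]
gripper_width: 0.997
```

step_arm([
  [[0,0,0,0,0,0,100],[0,0,0,0,0,0,100],[0,0,0,0,0,0,100],[0,0,0,0,0,0,100],[0,0,0,0,0,0,100]],
])

```text
time_s: 15.85
tcp_pos: [0.5959, 0.1465, 0.1629]
ee_rot: [[0.979, 0.0, -0.204], [0.204, 0.0, 0.979], [0.0, -1.0, 0.0]]
wrist_force: [0.6, 0.4, -0.1]
gripper_width: 0.998
```

```bash
python3 look.py 13
python3 - <<'E'
from h import *
c=dict(np.load("w13.npz"))
cv2.imwrite("pics/w13y.png",cv2.resize(c["image"][60:260,220:430,::-1],None,fx=3.7,fy=3,interpolation=cv2.INTER_CUBIC)[:600,:780])
E
```

```text
[0.59593503 0.14650338 0.16287397] 15.85 [ 0.6  0.4 -0.1] [-0.046 -0.135 -0.   ] 0.997874413120785 [[0.979, 0.0, -0.204], [0.204, 0.0, 0.979], [0.0, -1.0, 0.0]] [  28.9   24.2   -6.9   -0.   -58.9 -107.2]
```

View pics/w13.png

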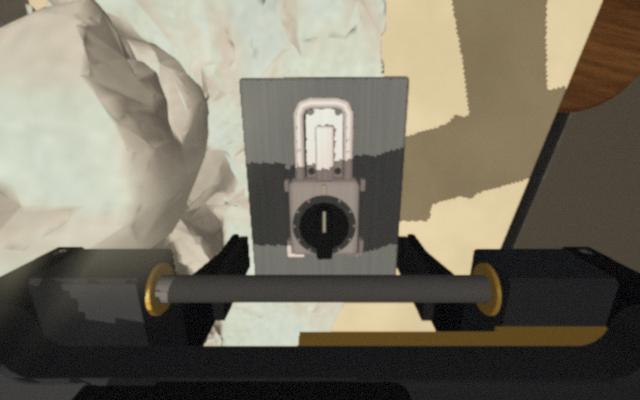

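View pics/w13z.png

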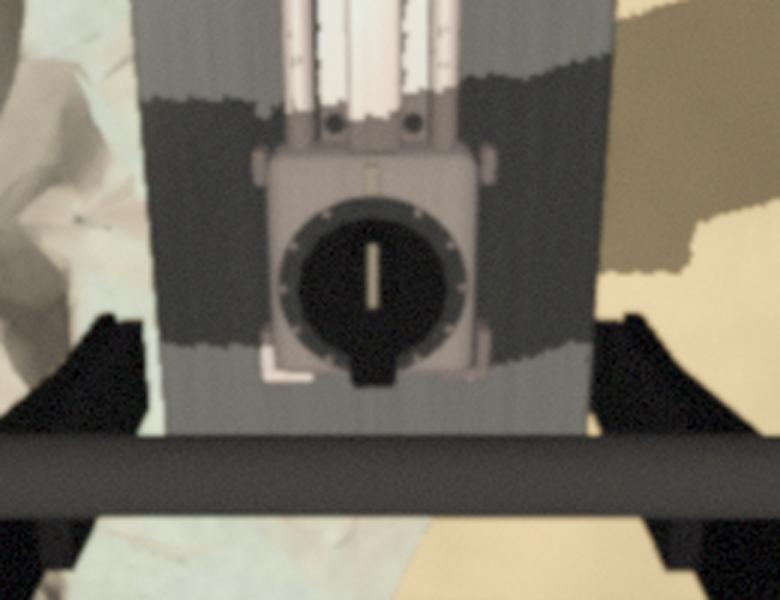

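Run:
```python
from h import *
def ray(c,u,z):
    f=200/np.tan(np.radians(float(c["fov_y"])/2));d=c["cam_to_world"][:3,:3]@[(u[0]-c["cx"])/f,(u[1]-c["cy"])/f,1];o=c["cam_to_world"][:3,3];return o+d*(z-o[2])/d[2]
T=np.array([.6080,.1490]);R=np.array([[.979,.203],[-.203,.979]])
for t in ("8","13"):
    c=dict(np.load(f"w{t}.npz"))
    g=c["image"].astype(int).sum(2)[:,322:327].mean(1);
    print(t,[int(v) for v in g[170:265]])
c=dict(np.load("w13.npz"))
for u,z in (((324.2,211),.107),((324.2,232.5),.107),((324.2,257.7),.107),((324,181),.086),((291,217),.086),((358,217),.086)):
    print(u,((ray(c,u,z)[:2]-T)@R.T+[.019,0])*1000)
print("tcp",((np.array([.5959,.1465])-T)@R.T+[.019,0])*1000)
```

```text
8 [333, 362, 387, 396, 385, 393, 416, 424, 427, 424, 427, 426, 425, 416, 384, 302, 208, 169, 171, 173, 176, 170, 144, 103, 58, 53, 40, 56, 47, 79, 175, 271, 317, 331, 331, 333, 330, 326, 326, 324, 326, 324, 323, 327, 325, 324, 325, 326, 325, 321, 320, 279, 201, 98, 69, 79, 69, 67, 67, 61, 74, 69, 76, 61, 65, 61, 69, 69, 69, 71, 66, 66, 68, 70, 66, 67, 84, 64, 119, 225, 321, 337, 338, 337, 338, 337, 337, 339, 338, 338, 336, 336, 338, 335, 339]
13 [359, 350, 355, 353, 357, 355, 355, 356, 355, 345, 323, 337, 383, 401, 388, 386, 417, 427, 424, 423, 425, 425, 425, 417, 384, 305, 212, 177, 164, 170, 175, 163, 138, 93, 61, 61, 60, 48, 48, 54, 103, 209, 283, 306, 311, 310, 308, 309, 308, 317, 309, 314, 311, 312, 311, 309, 311, 310, 312, 310, 305, 282, 221, 121, 75, 68, 68, 71, 70, 76, 63, 65, 57, 74, 68, 76, 66, 64, 68, 72, 73, 71, 70, 74, 67, 74, 64, 88, 162, 258, 320, 336, 336, 334, 336]
(324.2, 211) [-1.8842279   1.84378297]
(324.2, 232.5) [14.89604511  1.87769209]
(324.2, 257.7) [35.53215278  1.91939298]
(324, 181) [-19.29026909   1.72229994]
(291, 217) [ 10.29729888 -24.69005216]
(358, 217) [10.2384824  29.03864127]
tcp [6.6466 0.0088]
```

step_arm([
  [[0,0,0,0.3,1.0,0.1,100],[0,0,0,0.5,2.2,0.1,100],[0,0,0,0.5,3.6,0.1,100],[0,0,0,0.5,4.6,0.1,100],[0,0,0,0.5,5.4,0.1,100]],
])

```text
time_s: 16.32
tcp_pos: [0.6003, 0.1482, 0.1061]
ee_rot: [[0.979, -0.003, -0.203], [0.203, -0.001, 0.979], [-0.003, -1.0, -0.001]]
wrist_force: [0.4, 0.8, -0.6]
gripper_width: 0.996
```

step_arm([
  [[0,0,0,0,0.7,0,100],[0,0,0,0,1.4,0,100],[0,0,0,0,2.0,0,100],[0,0,0,0,2.4,0,100],[0,0,0,0,2.6,0,100]],
])

```text
time_s: 16.73
tcp_pos: [0.601, 0.1485, 0.082]
ee_rot: [[0.979, -0.001, -0.203], [0.203, -0.0, 0.979], [-0.001, -1.0, -0.0]]
wrist_force: [-0.4, -0.5, -0.4]
gripper_width: 1.002
```

step_arm([
  [[0,0,0,0,0.2,0,100],[0,0,0,0,0.4,0,100],[0,0,0,0,0.6,0,100],[0,0,0,0,0.6,0,90],[0,0,0,0,0.6,0,80]],
])

```text
time_s: 17.15
tcp_pos: [0.6012, 0.1486, 0.0767]
ee_rot: [[0.979, 0.0, -0.203], [0.203, 0.0, 0.979], [0.0, -1.0, 0.0]]
wrist_force: [0.6, -0.0, 0.3]
gripper_width: 0.919
```

```bash
python3 look.py 14
```

```text
[0.60117813 0.1485838  0.07665643] 17.15 [ 0.6 -0.   0.3] [ 0.038 -0.1    0.002] 0.9192305246341413 [[0.979, 0.0, -0.203], [0.203, 0.0, 0.979], [0.0, -1.0, 0.0]] [  28.8   29.9  -11.4    0.   -48.7 -107.1]
```

View pics/w14.png

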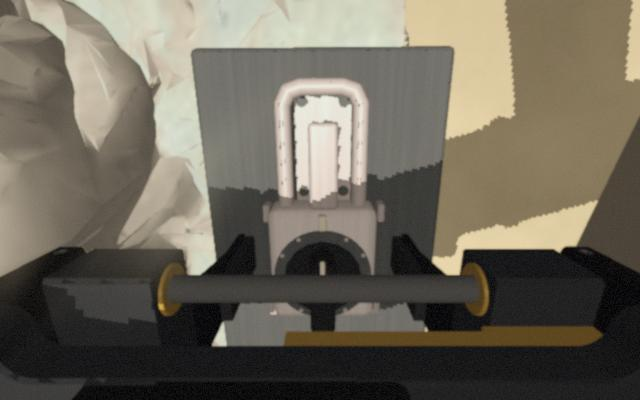

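step_arm([
  [[0,0,0,0,0,0,75],[0,0,0,0,0,0,68],[0,0,0,0,0,0,62],[0,0,0,0,0,0,56],[0,0,0,0,0,0,50]],
])

```text
time_s: 17.62
tcp_pos: [0.6012, 0.1485, 0.0767]
ee_rot: [[0.979, 0.0, -0.203], [0.203, -0.0, 0.979], [0.0, -1.0, -0.0]]
wrist_force: [-0.1, -0.4, 0.5]
gripper_width: 0.641
```

step_arm([
  [[0,0,0,0,0,0,50],[0,0,0,0,0,0,50],[0,0,0,0,0,0,50],[0,0,0,0.1,0,0,50],[0,0,0,0.2,0,0,50]],
])

```text
time_s: 18.03
tcp_pos: [0.6016, 0.1486, 0.0767]
ee_rot: [[0.979, -0.003, -0.203], [0.203, -0.001, 0.979], [-0.004, -1.0, -0.0]]
wrist_force: [-4.0, -0.6, 4.7]
gripper_width: 0.64
```

step_arm([
  [[0,0,0,0,0,0,50],[0,0,0,0,-0.1,0,50],[0,0,0,0,-0.2,0,50],[0,0,0,0,-0.3,0,50],[0,0,0,0,-0.4,0,50]],
])

```text
time_s: 18.45
tcp_pos: [0.6028, 0.1489, 0.0795]
ee_rot: [[0.979, -0.001, -0.203], [0.203, -0.0, 0.979], [-0.001, -1.0, -0.0]]
wrist_force: [-0.6, -0.1, -5.9]
gripper_width: 0.645
```

```bash
python3 look.py 15
```

```text
[0.60278786 0.14887507 0.07947929] 18.45 [-0.6 -0.1 -5.9] [-0.014 -0.144  0.036] 0.6449575409874482 [[0.979, -0.001, -0.203], [0.203, -0.0, 0.979], [-0.001, -1.0, -0.0]] [  28.8   29.8  -11.    -0.   -49.3 -107. ]
```

View pics/w15.png

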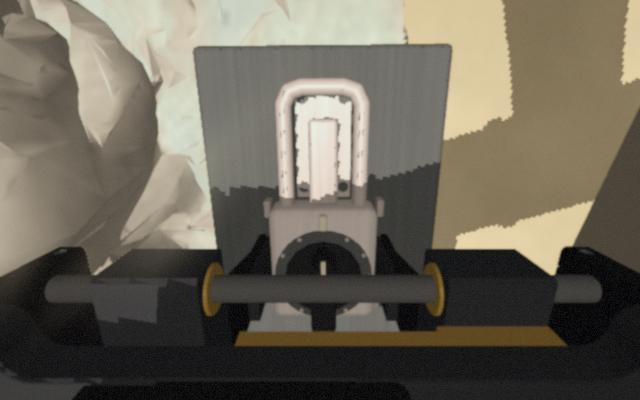

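step_arm([
  [[0,0,0,0,-0.3,0,50],[0,0,0,0,-0.6,0,50],[0,0,0,0,-1.0,0,50],[0,0,0,0,-1.4,0,50],[0,0,0,0,-1.8,0,50]],
])

```text
time_s: 18.92
tcp_pos: [0.6033, 0.1491, 0.0992]
ee_rot: [[0.979, 0.001, -0.203], [0.203, 0.0, 0.979], [0.001, -1.0, 0.0]]
wrist_force: [0.3, 0.4, -5.5]
gripper_width: 0.642
```

step_arm([
  [[0,0,0,0,-0.5,0,50],[0,0,0,0,-1.0,0,50],[0,0,0,0,-1.6,0,50],[0,0,0,0,-2.2,0,50],[0,0,0,0,-2.8,0,50]],
])

```text
time_s: 19.33
tcp_pos: [0.6032, 0.149, 0.1273]
ee_rot: [[0.979, 0.0, -0.203], [0.203, 0.0, 0.979], [0.0, -1.0, 0.0]]
wrist_force: [0.5, 0.1, -5.6]
gripper_width: 0.643
```

```bash
python3 look.py 16
```

```text
[0.60315731 0.14900867 0.12730762] 19.3333 [ 0.5  0.1 -5.6] [-0.043 -0.069 -0.017] 0.6427452011083181 [[0.979, 0.0, -0.203], [0.203, 0.0, 0.979], [0.0, -1.0, 0.0]] [  28.8   26.8   -8.2    0.   -55.  -107. ]
```

View pics/w16.png

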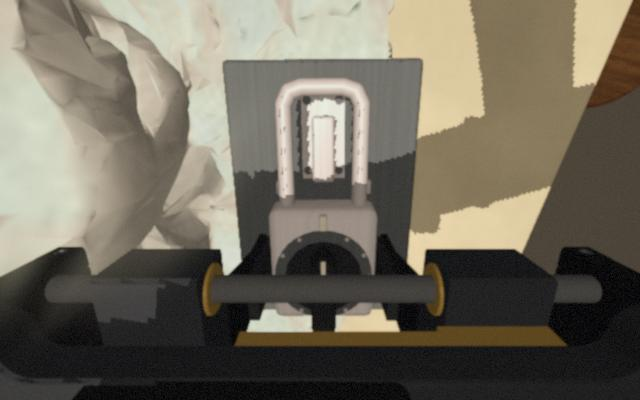

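step_arm([
  [[0,0,0,0,-0.6,0,50],[0,0,0,0,-1.3,0,50],[0,0,0,0,-2.0,0,50],[0,0,0,0,-2.8,0,50],[0,0,0,0,-3.6,0,50]],
])

```text
time_s: 19.8
tcp_pos: [0.6031, 0.149, 0.1634]
ee_rot: [[0.979, 0.0, -0.203], [0.203, 0.0, 0.979], [0.0, -1.0, -0.0]]
wrist_force: [0.1, -0.1, -6.1]
gripper_width: 0.643
```

step_arm([
  [[0,0,0,0,-0.8,0,50],[0,0,0,0,-1.6,0,50],[0,0,0,0,-2.2,0,50],[0,0,0,0,-2.6,0,50],[0,0,0,0,-2.8,0,50]],
])

```text
time_s: 20.22
tcp_pos: [0.6034, 0.1491, 0.1914]
ee_rot: [[0.979, 0.001, -0.203], [0.203, 0.0, 0.979], [0.001, -1.0, 0.0]]
wrist_force: [0.9, -0.7, -5.2]
gripper_width: 0.644
```

step_arm([
  [[0,0,0,0,0,0,50],[0,0,0,0,0,0,50],[0,0,0,0,0,0,50],[0,0,0,0,0,0,50],[0,0,0,0,0,0,50]],
])

```text
time_s: 20.63
tcp_pos: [0.603, 0.1489, 0.1901]
ee_rot: [[0.979, -0.001, -0.203], [0.203, -0.0, 0.979], [-0.001, -1.0, -0.0]]
wrist_force: [-0.7, -0.2, -5.0]
gripper_width: 0.64
```

step_arm([
  [[0,0,0,0,0,0,50],[0,0,0,0,0,0,50],[0,0,0,0,0,0,50],[0,0,0,0,0,0,50],[0,0,0,0,0,0,50]],
])

```text
time_s: 21.05
tcp_pos: [0.6031, 0.149, 0.1905]
ee_rot: [[0.979, -0.0, -0.203], [0.203, -0.0, 0.979], [-0.0, -1.0, -0.0]]
wrist_force: [-0.4, -0.6, -6.0]
gripper_width: 0.638
```

```bash
python3 look.py 17
python3 - <<'E'
from station import r, optics
import cv2
c=optics.capture("side");cv2.imwrite("pics/side17.png",c["image"][:,:,::-1])
c=optics.capture("scene");cv2.imwrite("pics/scene17.png",c["image"][:,:,::-1])
E
```

```text
[0.60312112 0.14897941 0.19053767] 21.05 [-0.4 -0.6 -6. ] [-0.022 -0.164  0.003] 0.637936246039872 [[0.979, -0.0, -0.203], [0.203, -0.0, 0.979], [-0.0, -1.0, -0.0]] [  28.8   23.5   -3.7    0.   -62.8 -107. ]
```

View pics/w17.png

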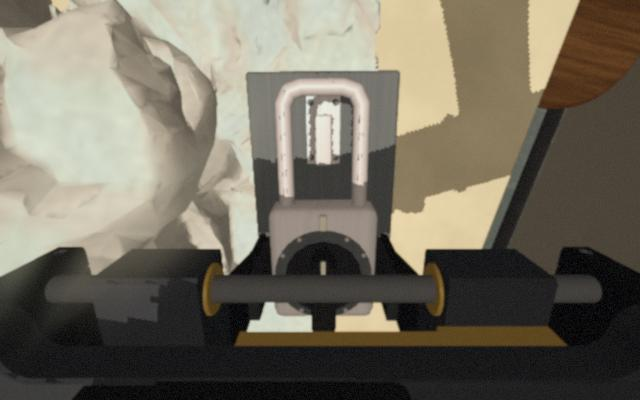

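View pics/side17.png

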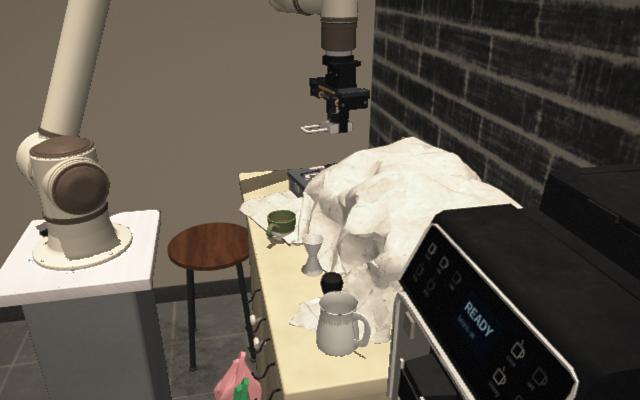

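View pics/scene17.png

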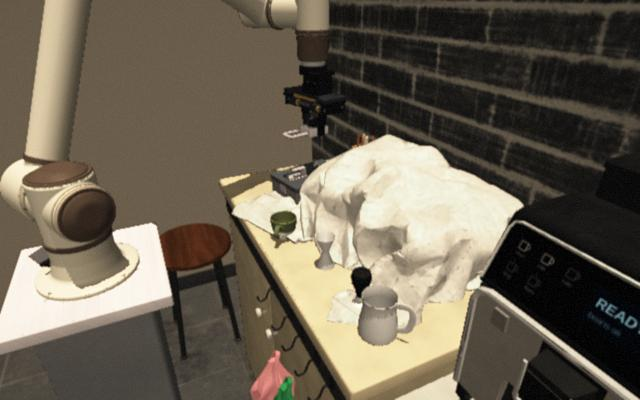

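The wrist picture shows the lock hanging level. Its bow is at row 78 and its casing front at row 200, as before the lift, and the white line at column 323 is in line with the ridge. The cup (282,222), jigger (313,255) and tamper (331,282) stand unmoved in the side view.

```bash
python3 -c "
from station import r
print(r.finish_job())"
```

```text
the job is handed in; nothing more can be done
None
```

The padlock is open, off the hasp hook and held still above the lid; I handed the job in at about 21 s. No verdict was reported.

- **Dial:** it started four clicks from open. I turned it clockwise one click at a time until the white line lined up with the index ridge. It was still lined up in the last wrist picture.
- **Shackle:** it slid out at about 3 N until it hit the end stop, where the force rose to about 8 N and it stopped moving. The gripper travelled 26 mm rather than 22 mm. The pictures show that the casing itself slid about 4 mm within the guides' play, which accounts for the difference.
- **Lift:** I gripped the casing across its width, moved it back about 2 mm so it would clear the hook, and lifted it straight up.
- **Last checks:**
  - The lock's underside is about 113 mm above the lid, worked out from the arm's lift.
  - The lock is level, dial up, with about 6 N on the wrist.
  - The shackle shows the same length out as before the lift.
  - In the side view the cup, jigger and tamper stand where they were at the start.

No check failed. My early fits of the box's position from pictures differed by up to about 3 mm, so I relied on the dial in the pictures and on the gripped dial position.

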